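# Turn a bead-mould plate face up with a lifter

## Task

The oblong bead-mould plate lies face down on the low ledge of the white turning block. Pick up the thin steel lifter by its upright black handle, slide its blade under the plate's overhanging edge and tip the plate over the step so that it lies flat on the raised half of the block with its brass cups up; do not touch the plate with the fingers. Then stand the lifter upright on the bench and let go; leave the round plate next to it where it lies.

Things in the scene. Friction and masses are not known exactly. Their poses are not given: they have to be found in the camera images.
- mould_plate: Loose dark graphite plate, 70 (x) by 50 (y) by 8 mm, about 55 g. Origin: centre of its flat face with three brass-rimmed cups, which is down at the start; z points to the plain back (up at start). It starts on the block's low ledge, left or right half, x along the block's x, far (+x) edge 1 to 3 mm from the step, near 26 to 28 mm overhanging in the air, 20 mm above the bench.
- lifter: Loose, about 140 g, stands on the bench by itself. Flat steel blade 115 by 40 by 3 mm with an upright black handle, 34 (x) by 10 (y) mm, top 80 mm above the blade's underside. Origin: blade's underside, below the handle's centre; z up; x points to the blade's free front edge at x = +80 mm (rear edge at -35). Grip it across the 10 mm.
- block: Fixed white block, 140 (x) by 230 (y) mm. Origin: bench height, under the step's wall, mid-length; x from low ledge to raised half, y along the step. Low ledge x = -45 to 0 mm, top 20 mm high; raised half x = 0 to 95 mm, top 26 mm high. Lift the plate's near edge and the 6 mm step holds its far edge, so it pivots there; past upright it falls over onto the raised half.
- round_plate: Bystander: loose round dark graphite plate, 70 mm diameter, 8 mm thick, cups already up, on the other half of the block's low ledge, centre 94 to 126 mm from the oblong plate's along the block's y. Origin: centre of its underside.

How it is judged:
By the outcome, as a careful person would: the job done as asked, in the order asked, and still so for the second after the job is handed in, with the robot touching nothing.
It also fails if it takes over 54 s, if anything falls off the work surface, if the arm or the gripper's body presses on something with over 40 N, if the wrist force passes 120 N, or if a joint passes its speed limit or range.

## Robot

A 7-joint arm with a two-finger parallel gripper is mounted at the origin on the work surface. World frame = base frame: x ahead of the robot, y to its left, z up, the work surface at z = 0. Lengths are in m, angles in rad, forces in N, time in s.
With the tool pointing down it reaches from about 0.4 to 0.875 m from the base axis. Payload 4.4 kg.
Tool frame: the origin (TCP) lies at the very end of the fingers, on their centre line; the grasp point (between the pads) lies 19 mm behind it (ctrl.pinch_z is the distance from the TCP to the grasp point, in m); z points along the fingers, y is the line along which they close (so a half turn about z gives the same grasp; the last joint's range is limited). The gripper opens to 85 mm and grips with 20 to 120 N. Pads are 22 mm wide; open, the fingers measure 114 mm over their backs; the gripper's body (76 mm by 85 mm) begins 54 mm behind the grasp point. The pads swing forward as they close: fully open they stand 13 mm farther back than shut.
Start: joints at [-1.398, 0.628, 0.038, 1.517, -0.027, 0.996, -0.02], TCP at [0.154, 0.632, 0.231] pointing down, gripper open.
Joint ranges: [-3.06, 3.06], [-0.37, 2.12], [-1.25, 1.32], [0.18, 2.47], [-1.1, 4.24], [0.23, 1.98], [-2.94, 2.94]. Speed limits (rad/s): [2.57, 2.57, 3.14, 3.14, 3.14, 3.14, 3.14].

## Interface

Orientations are given as a unit quaternion [w, x, y, z].
In Python, from station import ctrl gives the robot as it stands.
- The arm moves only by the tool shift_gripper, called after "Call:" in YAML: its name, and indented under it one key for each argument. Schema: {"type":"object","properties":{"rows":{"type":"object","properties":{"steps":{"type":"array","items":{"type":"array","items":{"type":"number"},"minItems":7,"maxItems":7},"minItems":1,"maxItems":20}},"additionalProperties":false,"required":["steps"]},"only":{"type":"string"},"quiet":{"type":"boolean"},"lines":{"type":"string"}},"required":["rows"],"additionalProperties":false}. rows is an object whose key "steps" holds a list of rows, 1 to 20 of them, each of 7 numbers: the finger opening in m, then dx, dy, dz in units of 50 mm, then a rotation vector rx, ry, rz in units of 0.25 rad; each row is the pose to reach, as a shift and turn from the pose commanded when the call began, along the tool's axes at that moment; what a row does not reach only later rows make up. A row lasts 1/12 s, in which the tool goes at most 0.0417 m and 0.125 rad, less where a joint would pass 70% of its speed; a pose out of reach is approached as far as the arm can. The fingers move at their own pace and stop on an object; the grip force is fixed at half the most. Time passes only in rows, so rows that do not move let the fingers close. The tool returns the time, the measured TCP pose, the force, the opening and the grip force at its end. only (a regular expression) keeps the lines of the reply that match it, lines (a string "A,B") keeps lines A to B, and quiet returns only ok. Input that does not fit is refused with a message, and nothing moves.
- ctrl.get_state(): the state, without advancing time (a new reading comes with each control period).
- ctrl.camera(name): name is "scene" or "top"; returns a dict with "frame" (420x560x3 uint8, blue, green, red), "range_z" (420x560 float32, m along the optical axis (not along the pixel's ray), 0 where there is no reading), "intrinsics" (3x3 intrinsics, pixels), "view" (4x4, takes a point from world to camera coordinates). Camera axes: x right, y down, z forward; pixel columns grow to the right and rows downward; lengths in m; the calibration is good to about 2 mm. A picture is of the moment at which its call begins.
- ctrl.close_job(): hands the job in; it is judged then, once.
The state is a dict: "time": time; "joint_positions": joint angles; "joint_velocities": joint speeds; "joint_torque": joint torques, N m; "ee_pos": TCP position; "tool_rot": TCP orientation; "ft_force": force on the tool from outside, world axes, zero at the start; "moment": the same for the moment, N m; "opening": finger opening in m; "grasp_force": force on a finger pad.
Only numpy, scipy, OpenCV 4.12 (cv2) and the standard library are available. Lean on these libraries where they do the work, as an engineer would, in place of code of your own. Each camera call takes 0.05 s, during which the arm holds its last target. There are 200 camera calls.

## Working session

There is one attempt and no reset: what is moved stays moved. The work goes in short steps, Python scripts to look and compute and a tool call to move; the robot and the scene stay as the last step left them, time stands still between calls to the robot, and variables do not carry over. Pictures are saved under pics/ and viewed, at most 10 in all, crops included, and the job is handed in when it is done.

```bash
ls; mkdir -p pics
```

Run:
```python
from station import ctrl
import cv2,numpy as np
s=ctrl.get_state(); print(s['time'],s['ee_pos'],s['tool_rot'],s['opening'],ctrl.pinch_z)
for n in("scene","top"):
    c=ctrl.camera(n); np.savez(f'pics/{n}0.npz',**c); cv2.imwrite(f'pics/{n}0.png',c['frame']); print(n,c['intrinsics'].tolist(),c['view'].round(3).tolist())
a=cv2.imread('pics/scene0.png')
```

```text
pics
station.py
0.0 [0.15355223 0.63095641 0.23039194] [-1.07009520e-04  1.19109579e-01  9.92880668e-01 -9.35491528e-04] 0.08552888212836363 0.0187
scene [[528.5362492373732, 0.0, 274.91216534081394], [0.0, 528.5362492373732, 209.2763342760608], [0.0, 0.0, 1.0]] [[-0.286, 0.958, -0.014, 0.181], [0.823, 0.239, -0.515, -0.436], [-0.49, -0.159, -0.857, 1.314], [0.0, 0.0, 0.0, 1.0]]
top [[485.09745111748913, 0.0, 275.13244599654337], [0.0, 485.09745111748913, 217.20011913058588], [0.0, 0.0, 1.0]] [[-0.004, -1.0, 0.017, -0.041], [-0.983, 0.0, -0.182, 0.57], [0.182, -0.018, -0.983, 0.723], [0.0, 0.0, 0.0, 1.0]]
```

View pics/scene0.png

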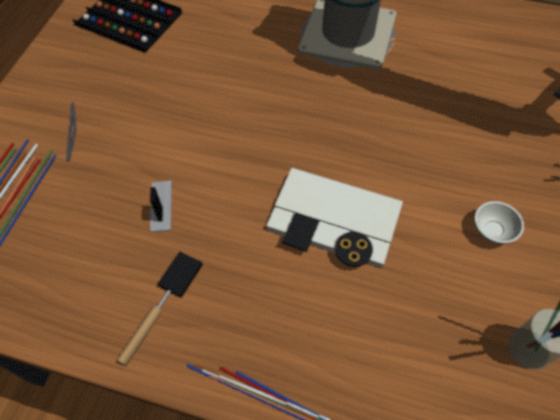

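View pics/top0.png

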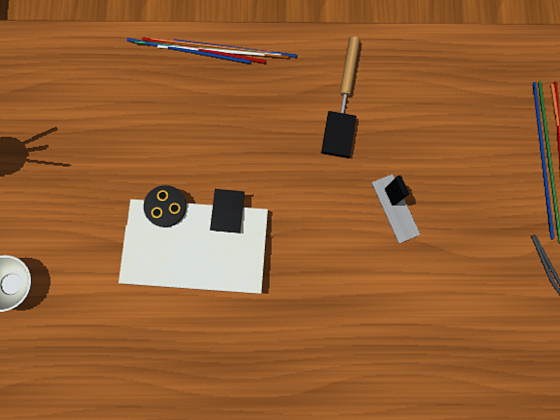

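The top view (up = +x, right = −y) shows the block at about (195,247) with its ledge on the far side. The oblong plate is at (228,210), the round plate at (165,205), and the lifter at (396,208) with its handle at (397,190) and its front pointing toward the robot.

Create see.py:
```python
import numpy as np,cv2
def cloud(c):
    K,V,z=c['intrinsics'],c['view'],c['range_z']
    v,u=np.indices(z.shape)
    P=np.stack([(u-K[0,2])/K[0,0]*z,(v-K[1,2])/K[1,1]*z,z],-1)
    W=(P-V[:3,3])@V[:3,:3]
    W[z<=0]=np.nan
    return W
def rect(P):
    (c,s,a)=cv2.minAreaRect((P[:,:2]*1000).astype(np.float32)); return np.round(c,1),np.round(s,1),round(a,2)
def ray(c,uv,z):  # pixels -> world xy on plane z
    K,V=c['intrinsics'],c['view']
    uv=np.atleast_2d(uv); d=np.c_[uv,np.ones(len(uv))]@np.linalg.inv(K).T@V[:3,:3]
    o=-V[:3,:3].T@V[:3,3]
    return o+d*((z-o[2])/d[:,2])[:,None]
```

Run:
```python
from see import *
for n,boxes in(("top",dict(block=(110,175,285,300),lift=(365,165,425,250))),("scene",dict(block=(260,160,410,270),lift=(140,170,182,240)))):
    c=np.load(f'pics/{n}0.npz'); W=cloud(c); f=c['frame'].astype(int); mx=f.max(2);mn=f.min(2)
    for k,(x0,y0,x1,y1) in boxes.items():
        m=np.zeros(mx.shape,bool); m[y0:y1,x0:x1]=1
        dark=m&(mx<60); 
        masks=dict(white=m&(mn>170),dark=dark) if k=='block' else dict(grey=m&(mn>90)&(mx-mn<45),dark=dark)
        for kk,q in masks.items():
            nn,l,st,_=cv2.connectedComponentsWithStats(q.astype(np.uint8))
            for i in range(1,nn):
                if st[i,4]<60: continue
                P=W[l==i]; z=np.nanmedian(P[:,2])
                zz={'white':.026,'grey':.003}.get(kk,.028 if k=='block' else .08)
                vu=np.argwhere(l==i); R=ray(c,vu[:,::-1],zz)
                print(n,k,kk,st[i],'z',np.nanpercentile(P[:,2],[5,50,95]).round(4),'cloud',rect(P[np.isfinite(P[:,0])]),'ray',rect(R), cv2.boxPoints(cv2.minAreaRect((R[:,:2]*1000).astype(np.float32))).round(1).tolist())
```

```text
top block white [ 119  200  149   94 9990] z [0.0176 0.0241 0.0265] cloud (array([531.8,  94.5]), array([237.9, 144. ]), 85.71) ray (array([528.7,  90.2]), array([229.1, 138.3]), 85.71) [[451.1000061035156, -18.799999237060547], [589.0999755859375, -29.200000762939453], [606.2000122070312, 199.3000030517578], [468.29998779296875, 209.6999969482422]]
top block dark [ 144  186   43   41 1027] z [0.0241 0.0264 0.0287] cloud (array([595.5, 140.3]), array([68.4, 69.9]), 86.75) ray (array([594.1, 139.6]), array([69.2, 67.5]), 89.96) [[560.2999877929688, 105.0], [627.7999877929688, 105.0], [627.7999877929688, 174.1999969482422], [560.4000244140625, 174.1999969482422]]
top block dark [ 210  189   35   44 1239] z [0.0243 0.0264 0.0285] cloud (array([587.1,  36.8]), array([50.1, 69.9]), 83.92) ray (array([586.7,  36.4]), array([50.3, 69.4]), 84.44) [[549.7000122070312, 14.800000190734863], [618.7999877929688, 8.0], [623.7000122070312, 58.099998474121094], [554.5999755859375, 64.80000305175781]]
top lift grey [ 372  174   48   69 1228] z [-0.0014  0.0011  0.0035] cloud (array([ 596.9, -250.2]),
[... 2520 characters left out ...]
0244140625, 176.10000610351562]]
scene lift grey [150 180  22  52 710] z [-0.0002  0.003   0.0059] cloud (array([ 593.1, -251.2]), array([121.4,  42. ]), 22.08) ray (array([ 593.7, -250.7]), array([117.5,  41.2]), 22.42) [[531.5, -254.10000610351562], [547.2999877929688, -292.20001220703125], [655.9000244140625, -247.39999389648438], [640.2000122070312, -209.1999969482422]]
scene lift dark [151 188  11  33 241] z [0.0166 0.056  0.0807] cloud (array([ 613. , -246.1]), array([46.5, 18.8]), 42.86) ray (array([ 634.3, -227.8]), array([74.1, 17.6]), 38.24) [[599.7999877929688, -243.89999389648438], [610.7000122070312, -257.70001220703125], [668.9000244140625, -211.8000030517578], [658.0, -198.0]]
```

Create go.py:
```python
import sys,numpy as np
from station import ctrl
from scipy.spatial.transform import Rotation as R
# args: x y z yaw(deg of tool x) -> shift along the tool axes and rotvec
def to(x,y,z,yaw):
    s=ctrl.get_state(); q=np.array(s['tool_rot']); r=R.from_quat(q[[1,2,3,0]])
    t=R.from_euler('z',yaw,degrees=True)*R.from_euler('x',180,degrees=True)
    print('shift',r.inv().apply(np.array([x,y,z])-s['ee_pos']).round(4),'rot',(r.inv()*t).as_rotvec().round(4))
if __name__=='__main__': to(*map(float,sys.argv[1:]))
```

Run:
```python
from see import *
for n,b in(("top",(365,165,425,250)),("scene",(140,170,182,240))):
    c=np.load(f'pics/{n}0.npz'); W=cloud(c); x0,y0,x1,y1=b; P=W[y0:y1,x0:x1].reshape(-1,3); 
    P=P[np.isfinite(P[:,0])&(P[:,2]>.072)]; print(n,len(P),rect(P),P.mean(0))
```

```bash
python3 go.py 0.42 0.25 0.23 185; python3 go.py 0.616 -0.242 0.15 201.8;python3 go.py 0.616 -0.242 0.04 201.8
```

```text
top 152 (array([ 616.3, -241.8]), array([33.1, 10.7]), 20.63) [ 0.61584092 -0.24127642  0.0774106 ]
scene 102 (array([ 616.8, -242.1]), array([34.3, 10.2]), 21.29) [ 0.61746274 -0.24129918  0.0787496 ]
shift [-0.349  -0.3072  0.001 ] rot [-1.700e-03 -2.000e-04 -3.261e-01]
shift [-0.6558 -0.7387  0.0818] rot [-1.700e-03 -5.000e-04 -6.193e-01]
shift [-0.6558 -0.7385  0.1918] rot [-1.700e-03 -5.000e-04 -6.193e-01]
```
Handle (616.5,-242). yaw 201.5. Rows: go to via at row 13ish then target.

The manual's scale: shifts go in units of 50 mm and turns go in units of 0.25 rad. Converting my numbers, -0.349 m is -6.98, -0.307 m is -6.14, -0.33 rad is -1.32.

Call:
shift_gripper:
  rows: {"steps":[[0.085, -6.98, -6.14, 0, 0, 0, -1.32], [0.085, -6.98, -6.14, 0, 0, 0, -1.32], [0.085, -6.98, -6.14, 0, 0, 0, -1.32], [0.085, -6.98, -6.14, 0, 0, 0, -1.32], [0.085, -6.98, -6.14, 0, 0, 0, -1.32], [0.085, -6.98, -6.14, 0, 0, 0, -1.32], [0.085, -6.98, -6.14, 0, 0, 0, -1.32], [0.085, -6.98, -6.14, 0, 0, 0, -1.32], [0.085, -6.98, -6.14, 0, 0, 0, -1.32], [0.085, -6.98, -6.14, 0, 0, 0, -1.32], [0.085, -6.98, -6.14, 0, 0, 0, -1.32], [0.085, -6.98, -6.14, 0, 0, 0, -1.32]]}

```text
time: 1.1
ee_pos: [0.4245, 0.2428, 0.2312]
tool_rot: [0.001, -0.04, 0.999, -0.002]
ft_force: [0.6, 0.2, -1.2]
opening: 0.0851
grasp_force: 0.0
```

```bash
python3 go.py 0.6165 -0.242 0.15 201.6; python3 -c "
from station import ctrl;print(ctrl.get_state()['joint_positions'])"
```

```text
shift [-0.1524 -0.4983  0.0837] rot [-0.0048  0.0009 -0.2968]
[-0.56540704  0.40047828 -0.02067402  1.95455305  0.01811804  0.78749404
  1.05371494]
```

Scaled: -0.498 m is -9.96, -0.152 m is -3.04, -0.297 rad is -1.188.

Call:
shift_gripper:
  rows: {"steps":[[0.085, -3.04, -9.96, 1.6, 0, 0, -1.188], [0.085, -3.04, -9.96, 1.6, 0, 0, -1.188], [0.085, -3.04, -9.96, 1.6, 0, 0, -1.188], [0.085, -3.04, -9.96, 1.6, 0, 0, -1.188], [0.085, -3.04, -9.96, 1.6, 0, 0, -1.188], [0.085, -3.04, -9.96, 1.6, 0, 0, -1.188], [0.085, -3.04, -9.96, 1.6, 0, 0, -1.188], [0.085, -3.04, -9.96, 1.6, 0, 0, -1.188], [0.085, -3.04, -9.96, 1.6, 0, 0, -1.188], [0.085, -3.04, -9.96, 1.6, 0, 0, -1.188], [0.085, -3.04, -9.96, 1.6, 0, 0, -1.188], [0.085, -3.04, -9.96, 1.6, 0, 0, -1.188], [0.085, -3.04, -9.96, 1.6, 0, 0, -1.188], [0.085, -3.04, -9.96, 1.6, 0, 0, -1.188], [0.085, -3.04, -9.96, 1.6, 0, 0, -1.188], [0.085, -3.04, -9.96, 1.6, 0, 0, -1.188]]}

```text
time: 2.43
ee_pos: [0.6165, -0.2301, 0.1506]
tool_rot: [-0.001, -0.193, 0.981, 0.001]
ft_force: [-0.2, 0.2, -0.8]
opening: 0.085
grasp_force: 0.0
```

```bash
python3 go.py 0.6165 -0.242 0.034 201.6; python3 -c "
from station import ctrl;print(ctrl.get_state()['joint_positions'])"
```

```text
shift [ 0.0044 -0.0113  0.1166] rot [ 0.0021 -0.0006  0.0116]
[ 0.36630333  0.72840685 -0.0880682   1.56575125  0.07624586  0.85260087
  2.20957766]
```

Call:
shift_gripper:
  rows: {"steps":[[0.085, 0, 0, 0, 0, 0, 0], [0.085, 0, 0, 0, 0, 0, 0]]}

```text
time: 2.6
ee_pos: [0.617, -0.2293, 0.1516]
tool_rot: [0.0, -0.194, 0.981, 0.0]
ft_force: [-0.0, -0.7, -0.7]
opening: 0.0848
grasp_force: 0.0
```

```bash
python3 go.py 0.6165 -0.242 0.034 201.6
```

```text
shift [ 0.0054 -0.0117  0.1176] rot [0.0008 0.0004 0.0137]
```

Scaled: 0.117 m is 2.34, 0.1 m is 2, 0.014 rad is 0.056.

Call:
shift_gripper:
  rows: {"steps":[[0.085, 0.108, -0.234, 0.4, 0, 0, 0.056], [0.085, 0.108, -0.234, 1, 0, 0, 0.056], [0.085, 0.108, -0.234, 1.6, 0, 0, 0.056], [0.085, 0.108, -0.234, 2, 0, 0, 0.056], [0.085, 0.108, -0.234, 2.34, 0, 0, 0.056], [0.085, 0.108, -0.234, 2.34, 0, 0, 0.056], [0, 0.108, -0.234, 2.34, 0, 0, 0.056], [0, 0.108, -0.234, 2.34, 0, 0, 0.056], [0, 0.108, -0.234, 2.34, 0, 0, 0.056], [0, 0.108, -0.234, 2.34, 0, 0, 0.056], [0, 0.108, -0.234, 2.34, 0, 0, 0.056], [0, 0.108, -0.234, 2.34, 0, 0, 0.056], [0, 0.108, -0.234, 2.34, 0, 0, 0.056], [0, 0.108, -0.234, 2.34, 0, 0, 0.056]]}

```text
time: 3.77
ee_pos: [0.6164, -0.2442, 0.0346]
tool_rot: [0.0, -0.186, 0.983, -0.0]
ft_force: [-1.5, -0.1, 1.7]
opening: 0.009
grasp_force: 62.0
```

```bash
python3 go.py 0.6165 -0.242 0.034 201.6
```

```text
shift [-0.0009  0.002   0.0006] rot [-0.0001  0.0002 -0.0028]
```

Call:
shift_gripper:
  rows: {"steps":[[0, 0, 0, -0.4, 0, 0, 0], [0, 0, 0, -1, 0, 0, 0], [0, 0, 0, -1.6, 0, 0, 0], [0, 0, 0, -1.8, 0, 0, 0], [0, 0, 0, -1.8, 0, 0, 0]]}

```text
time: 4.18
ee_pos: [0.6184, -0.2451, 0.1274]
tool_rot: [0.003, -0.186, 0.983, -0.002]
ft_force: [0.4, 0.1, -1.5]
opening: 0.0096
grasp_force: 61.4
```

```bash
python3 go.py 0.727 0.0243 0.124 175
```

```text
shift [-0.1995  0.2111  0.0034] rot [-0.0029  0.0055  0.4613]
```

Call:
shift_gripper:
  rows: {"steps":[[0, -0.4, 0.4, 0, 0, 0, 0.2], [0, -0.8, 0.84, 0, 0, 0, 0.4], [0, -1.2, 1.28, 0, 0, 0, 0.6], [0, -1.6, 1.7, 0, 0, 0, 0.8], [0, -2, 2.12, 0, 0, 0, 1], [0, -2.4, 2.54, 0, 0, 0, 1.2], [0, -2.8, 2.96, 0, 0, 0, 1.4], [0, -3.2, 3.4, 0, 0, 0, 1.6], [0, -3.6, 3.8, 0, 0, 0, 1.76], [0, -4, 4.22, 0, 0, 0, 1.844], [0, -4, 4.22, 0, 0, 0, 1.844], [0, -4, 4.22, 0, 0, 0, 1.844]]}

```text
time: 5.18
ee_pos: [0.7243, 0.029, 0.1215]
tool_rot: [-0.002, 0.041, 0.999, 0.001]
ft_force: [-0.1, -1.1, -0.9]
opening: 0.0094
grasp_force: 61.3
```

```bash
python3 go.py 0.727 0.0243 0.0466 175
```

```text
shift [-0.0034 -0.0045  0.0749] rot [ 0.0009 -0.0037  0.0052]
```

Call:
shift_gripper:
  rows: {"steps":[[0, -0.068, -0.09, 0.4, 0, 0, 0.02], [0, -0.068, -0.09, 0.8, 0, 0, 0.02], [0, -0.068, -0.09, 1.2, 0, 0, 0.02], [0, -0.068, -0.09, 1.5, 0, 0, 0.02], [0, -0.068, -0.09, 1.5, 0, 0, 0.02], [0, -0.068, -0.09, 1.5, 0, 0, 0.02], [0, -0.068, -0.09, 1.5, 0, 0, 0.02]]}

```text
time: 5.77
ee_pos: [0.729, 0.0199, 0.05]
tool_rot: [0.001, 0.046, 0.999, -0.0]
ft_force: [-0.4, -0.1, -1.6]
opening: 0.0093
grasp_force: 61.3
```

```bash
python3 go.py 0.727 0.0243 0.0466 175
```

Run:
```python
from station import ctrl
from see import *
out=[]
for n,b in(("top",(190,100,260,195)),("scene",(255,200,345,320))):
    c=ctrl.camera(n); np.savez(f'pics/{n}1.npz',**c); x0,y0,x1,y1=b
    out.append(cv2.resize(c['frame'][y0-20:y1+60,x0-40:x1+40],None,fx=2.5,fy=2.5))
    W=cloud(c); f=c['frame'].astype(int); m=np.zeros(f.shape[:2],bool); m[y0:y1,x0:x1]=1
    g=m&(f.min(2)>70)&(f.max(2)-f.min(2)<45)&(W[...,2]>0.004)&(W[...,2]<.03)&(W[...,0]>.605)
    nn,l,st,_=cv2.connectedComponentsWithStats(g.astype(np.uint8)); i=1+st[1:,4].argmax()
    P=W[l==i]; print(n,st[i],rect(P),cv2.boxPoints(cv2.minAreaRect((P[:,:2]*1000).astype(np.float32))).round(1).tolist(),np.nanpercentile(P[:,2],[5,50,95]))
    # pitch: fit plane
    A=np.c_[P[:,:2],np.ones(len(P))]; print('plane',np.linalg.lstsq(A,P[:,2],rcond=None)[0].round(4))
h=max(o.shape[0] for o in out)
cv2.imwrite('pics/s1.png',np.hstack([cv2.copyMakeBorder(o,0,h-o.shape[0],0,0,0) for o in out]))
```

```text
shift [0.0024 0.0042 0.0034] rot [-0.0002  0.0012 -0.0051]
top [241 151   8  25  73] (array([670.6,   8.7]), array([ 8.5, 43.3]), 84.06) [[648.7000122070312, 6.699999809265137], [691.7000122070312, 2.299999952316284], [692.5999755859375, 10.699999809265137], [649.5, 15.199999809265137]] [0.01483801 0.01679725 0.0192075 ]
plane [-0.0286 -0.1363  0.037 ]
scene [255 292  29  28 411] (array([738.2,  18.2]), array([39.6, 53.9]), 85.11) [[709.7000122070312, 0.699999988079071], [763.4000244140625, -3.9000000953674316], [766.7999877929688, 35.599998474121094], [713.0999755859375, 40.20000076293945]] [0.01673988 0.0190132  0.02160228]
plane [0.016  0.0003 0.0071]
```

View pics/s1.png

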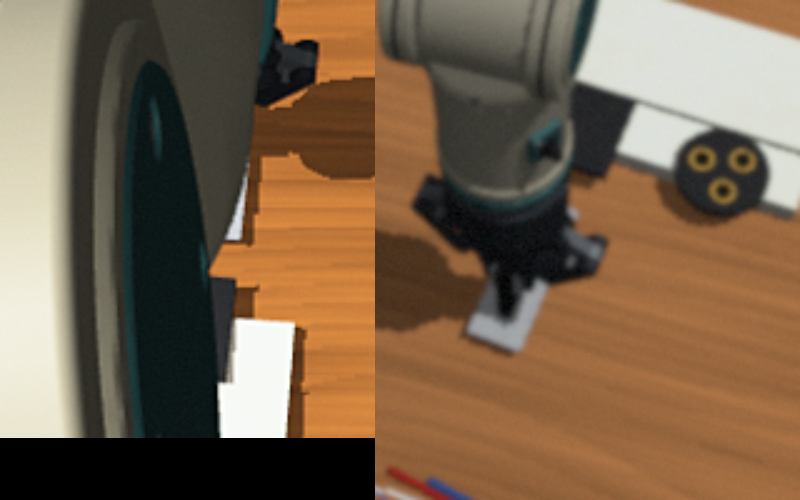

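Scaled: 0.0024 m is 0.048, 0.0035 m is 0.07, -0.003 rad is -0.012.

Call:
shift_gripper:
  rows: {"steps":[[0, 0.048, 0.07, 0.06, 0, 0, -0.012], [0, 0.048, 0.07, 0.07, 0, 0, -0.012], [0, 0.048, 0.07, 0.07, 0, 0, -0.012]]}

```text
time: 6.12
ee_pos: [0.7261, 0.0251, 0.0461]
tool_rot: [-0.0, 0.044, 0.999, 0.0]
ft_force: [-0.5, 0.1, -1.4]
opening: 0.0096
grasp_force: 61.4
```

```bash
python3 go.py 0.6792 0.0285 0.0466 175
```

```text
shift [ 0.047  -0.0007 -0.0005] rot [ 0.0006 -0.0001 -0.0006]
```

Call:
shift_gripper:
  rows: {"steps":[[0, 0.16, 0, 0, 0, 0, 0], [0, 0.32, 0, 0, 0, 0, 0], [0, 0.48, 0, 0, 0, 0, 0], [0, 0.64, 0, 0, 0, 0, 0], [0, 0.8, 0, 0, 0, 0, 0], [0, 0.88, 0, 0, 0, 0, 0], [0, 0.92, 0, 0, 0, 0, 0], [0, 0.92, 0, 0, 0, 0, 0], [0, 0.92, 0, 0, 0, 0, 0]]}

```text
time: 6.87
ee_pos: [0.681, 0.0283, 0.046]
tool_rot: [0.0, 0.044, 0.999, 0.0]
ft_force: [0.7, 0.6, -1.3]
opening: 0.0094
grasp_force: 61.4
```

```bash
python3 go.py 0.6792 0.0285 0.0466 175
```

Run:
```python
from station import ctrl
from see import *
c=ctrl.camera("scene"); cv2.imwrite('pics/s2.png',cv2.resize(c['frame'][170:330,230:420],None,fx=3.5,fy=3.5))
```

```text
shift [ 0.0018  0.0001 -0.0006] rot [ 0.0001  0.0008 -0.0015]
```

View pics/s2.png

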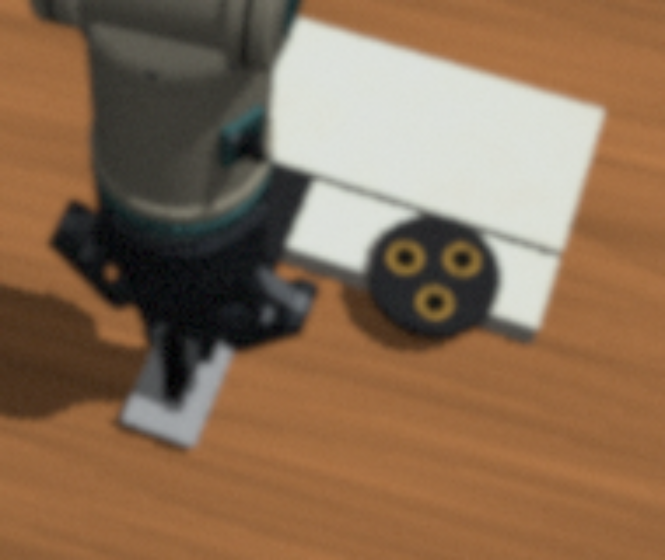

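Scaled: -0.003 m is -0.06, 0.003 m is 0.06.

Call:
shift_gripper:
  rows: {"steps":[[0, 0, 0, -0.06, 0, 0, 0], [0, 0, 0, -0.12, 0, 0, 0], [0, 0.01, 0, -0.2, 0, 0, 0], [0, 0.02, 0, -0.28, 0, 0, 0], [0, 0.034, 0, -0.36, 0, 0, 0], [0, 0.06, 0, -0.44, 0, 0, 0], [0, 0.08, 0, -0.52, 0, 0, 0], [0, 0.1, 0, -0.58, 0, 0, 0], [0, 0.14, 0, -0.66, 0, 0, 0], [0, 0.18, 0, -0.74, 0, 0, 0], [0, 0.21, 0, -0.78, 0, 0, 0], [0, 0.21, 0, -0.78, 0, 0, 0], [0, 0.21, 0, -0.78, 0, 0, 0]]}

```text
time: 8.0
ee_pos: [0.6701, 0.0292, 0.085]
tool_rot: [0.0, 0.044, 0.999, 0.0]
ft_force: [-0.3, 0.0, -1.1]
opening: 0.0095
grasp_force: 61.2
```

Run:
```python
from station import ctrl
from see import *
o=[ctrl.camera(n)['frame'] for n in("scene","top")]
cv2.imwrite('pics/s3.png',np.hstack([cv2.resize(o[0][170:330,230:420],None,fx=2.4,fy=2.4),cv2.resize(o[1][140:300,110:260],None,fx=2.2,fy=2.4)]))
```

```text
(no output)
```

View pics/s3.png

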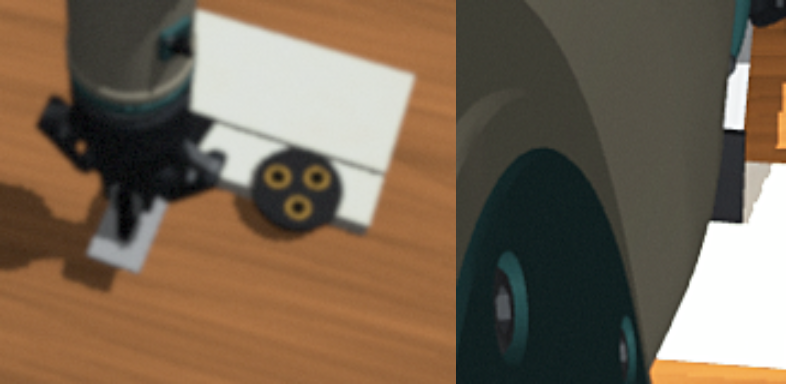

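Run:
```python
from station import ctrl
from see import *
c=ctrl.camera("top"); W=cloud(c)
for v in range(160,236,5): print(v,W[v,234].round(3),c['frame'][v,234])
c=ctrl.camera("scene"); W=cloud(c); P=W[200:260,260:340].reshape(-1,3); f=c['frame'][200:260,260:340].reshape(-1,3)
m=(f.max(1)<60)&(abs(P[:,0]-.58)<.05)&(P[:,1]<.07)&(P[:,2]<.1); print(m.sum(),P[m][::8].round(3).tolist())
```

```text
160 [ 0.491 -0.015  0.618] [63 69 62]
165 [ 0.488 -0.015  0.618] [63 65 65]
170 [ 0.487 -0.014  0.615] [59 60 58]
175 [0.64  0.025 0.052] [248 247 245]
180 [0.632 0.024 0.053] [254 252 250]
185 [0.623 0.024 0.052] [246 245 244]
190 [0.615 0.024 0.051] [245 245 243]
195 [0.603 0.023 0.07 ] [27 25 25]
200 [0.596 0.023 0.064] [52 49 48]
205 [0.589 0.024 0.059] [51 48 47]
210 [0.581 0.024 0.056] [53 49 48]
215 [0.575 0.024 0.047] [50 47 47]
220 [0.568 0.024 0.042] [52 50 48]
225 [0.561 0.025 0.036] [49 46 44]
230 [0.554 0.025 0.028] [45 41 41]
235 [0.546 0.025 0.024] [255 255 255]
67 [[0.556, 0.045, 0.034], [0.559, 0.052, 0.035], [0.563, 0.055, 0.039], [0.569, 0.054, 0.045], [0.572, 0.053, 0.046], [0.578, 0.054, 0.052], [0.582, 0.055, 0.056], [0.582, 0.059, 0.055], [0.595, 0.058, 0.065]]
```

Depth shows the plate tilted about 42°, pivoting evenly at the step. I'll carry it on past upright.

Scaled: 0.057 m is 1.14, 0.054 m is 1.08.

Call:
shift_gripper:
  rows: {"steps":[[0, 0.08, 0, -0.076, 0, 0, 0], [0, 0.174, 0, -0.154, 0, 0, 0], [0, 0.24, 0, -0.192, 0, 0, 0], [0, 0.32, 0, -0.226, 0, 0, 0], [0, 0.39, 0, -0.25, 0, 0, 0], [0, 0.47, 0, -0.268, 0, 0, 0], [0, 0.55, 0, -0.28, 0, 0, 0], [0, 0.63, 0, -0.286, 0, 0, 0], [0, 0.69, 0, -0.286, 0, 0, 0], [0, 0.75, 0, -0.286, 0, 0, 0], [0, 0.81, 0, -0.286, 0, 0, 0], [0, 0.86, 0, -0.286, 0, 0, 0], [0, 0.91, 0, -0.286, 0, 0, 0], [0, 0.96, 0, -0.28, 0, 0, 0], [0, 1.02, 0, -0.274, 0, 0, 0], [0, 1.08, 0, -0.26, 0, 0, 0], [0, 1.14, 0, -0.26, 0, 0, 0], [0, 1.14, 0, -0.26, 0, 0, 0], [0, 1.14, 0, -0.26, 0, 0, 0]]}

```text
time: 9.78
ee_pos: [0.6132, 0.0343, 0.0978]
tool_rot: [-0.0, 0.044, 0.999, 0.0]
ft_force: [-0.2, -1.0, -1.7]
opening: 0.0091
grasp_force: 61.4
```

Run:
```python
from station import ctrl
from see import *
o=[ctrl.camera(n)['frame'] for n in("scene","top")]
cv2.imwrite('pics/s4.png',np.hstack([cv2.resize(o[0][150:310,230:420],None,fx=2.4,fy=2.4),cv2.resize(o[1][140:300,110:260],None,fx=2.2,fy=2.4)]))
```

```text
(no output)
```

View pics/s4.png

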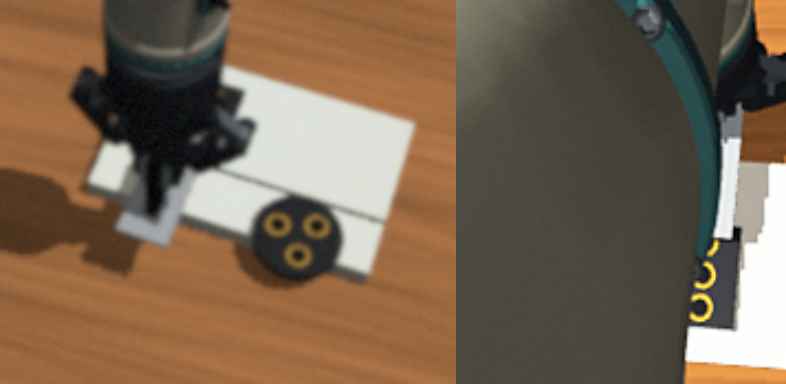

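The plate has fallen onto the raised half with its cups up, seen at about (700,280) in the composite. I'll back the lifter straight out and lower it.

Scaled: -0.12 m is -2.4, -0.125 m is -2.5.

Call:
shift_gripper:
  rows: {"steps":[[0, -0.1, 0, -0.04, 0, 0, 0], [0, -0.3, 0, -0.06, 0, 0, 0], [0, -0.6, 0, -0.06, 0, 0, 0], [0, -1, 0, -0.06, 0, 0, 0], [0, -1.4, 0, -0.06, 0, 0, 0], [0, -1.8, 0, 0, 0, 0, 0], [0, -2.2, 0, 0, 0, 0, 0], [0, -2.4, 0, 0, 0, 0, 0], [0, -2.5, 0, 0, 0, 0, 0], [0, -2.5, 0, 0.4, 0, 0, 0], [0, -2.5, 0, 0.8, 0, 0, 0], [0, -2.5, 0, 1, 0, 0, 0], [0, -2.5, 0, 1.1, 0, 0, 0], [0, -2.5, 0, 1.1, 0, 0, 0], [0, -2.5, 0, 1.1, 0, 0, 0]]}

```text
time: 11.13
ee_pos: [0.7381, 0.0232, 0.0433]
tool_rot: [0.0, 0.044, 0.999, 0.0]
ft_force: [-0.6, -0.5, -1.8]
opening: 0.0095
grasp_force: 61.4
```

```bash
python3 go.py 0.737 0.024 0.0346 175
```

```text
shift [0.0012 0.0007 0.0087] rot [ 0.0001  0.0006 -0.0015]
```

Scaled: 0.009 m is 0.18, 0.008 m is 0.16.

Call:
shift_gripper:
  rows: {"steps":[[0, 0, 0, 0.06, 0, 0, 0], [0, 0, 0, 0.12, 0, 0, 0], [0, 0, 0, 0.16, 0, 0, 0], [0, 0, 0, 0.18, 0, 0, 0], [0, 0, 0, 0.18, 0, 0, 0], [0, 0, 0, 0.18, 0, 0, 0]]}

```text
time: 11.63
ee_pos: [0.738, 0.0232, 0.0347]
tool_rot: [0.0, 0.044, 0.999, 0.0]
ft_force: [-1.8, 0.1, 4.1]
opening: 0.0092
grasp_force: 62.0
```

Force in z rose by 6 N, so the lifter is on the bench. I'll release it and withdraw.

Scaled: -0.06 m is -1.2, -0.17 m is -3.4.

Call:
shift_gripper:
  rows: {"steps":[[0.02, 0, 0, 0, 0, 0, 0], [0.04, 0, 0, 0, 0, 0, 0], [0.06, 0, 0, 0, 0, 0, 0], [0.085, 0, 0, 0, 0, 0, 0], [0.085, 0, 0, 0, 0, 0, 0], [0.085, 0, 0, 0, 0, 0, 0], [0.085, 0, 0, 0, 0, 0, 0], [0.085, 0, 0, 0, 0, 0, 0], [0.085, 0, 0, -0.2, 0, 0, 0], [0.085, 0, 0, -0.6, 0, 0, 0], [0.085, 0, 0, -1.2, 0, 0, 0], [0.085, 0, 0, -2, 0, 0, 0], [0.085, 0, 0, -2.8, 0, 0, 0], [0.085, 0, 0, -3.4, 0, 0, 0], [0.085, 0, 0, -3.4, 0, 0, 0]]}

```text
time: 12.88
ee_pos: [0.7425, 0.023, 0.2136]
tool_rot: [0.008, 0.044, 0.999, 0.001]
ft_force: [1.4, -0.7, 0.6]
opening: 0.0848
grasp_force: 0.0
```

Call:
shift_gripper:
  rows: {"steps":[[0.085, 0, -0.6, -0.2, 0, 0, 0], [0.085, 0, -1.4, -0.2, 0, 0, 0], [0.085, 0, -2.2, -0.2, 0, 0, 0], [0.085, 0, -3, -0.2, 0, 0, 0], [0.085, 0, -3.8, -0.2, 0, 0, 0], [0.085, 0, -4.6, -0.2, 0, 0, 0], [0.085, 0, -5.4, -0.2, 0, 0, 0], [0.085, 0, -6, -0.2, 0, 0, 0], [0.085, 0, -6, -0.2, 0, 0, 0], [0.085, 0, -6, -0.2, 0, 0, 0], [0.085, 0, -6, -0.2, 0, 0, 0], [0.085, 0, -6, -0.2, 0, 0, 0]]}

```text
time: 13.88
ee_pos: [0.7119, -0.2732, 0.214]
tool_rot: [0.0, 0.043, 0.999, 0.001]
ft_force: [0.2, -0.2, 1.4]
opening: 0.0851
grasp_force: 0.0
```

Run:
```python
from station import ctrl
from see import *
o=[ctrl.camera(n)['frame'] for n in("scene","top")]
cv2.imwrite('pics/s5.png',np.hstack([cv2.resize(o[0][150:330,230:420],None,fx=2.1,fy=2.1),cv2.resize(o[1][110:300,110:280],None,fx=2.2,fy=2.1)[:378]]))
```

```text
(no output)
```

View pics/s5.png

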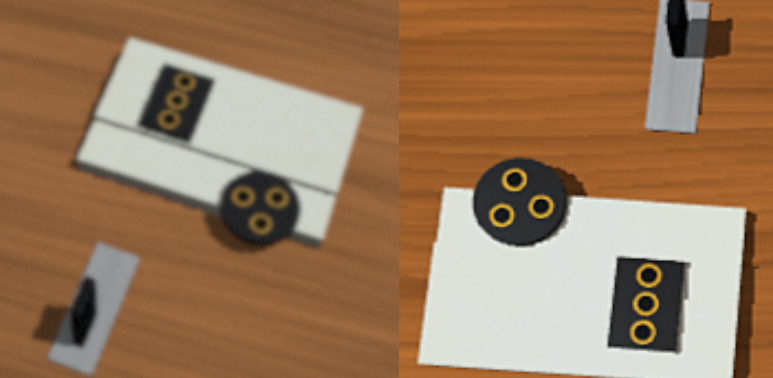

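The oblong plate lies cups up fully on the raised half, at about (647,303). The lifter stands on the bench at about (680,60), and the round plate is where it was.

```bash
python3 -c "
from station import ctrl
print(ctrl.close_job())"
```

```text
the job is handed in; nothing more can be done
None
```

The oblong plate now lies cups up on the raised half, the lifter stands released on the bench, the round plate is where it was, and the job was handed in at about 14 s.

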